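Set out the buffer-making station

TASK

Set out this lab bench for making up a buffer: stand the glass beaker in the middle of the magnetic stirrer's plate and put the white knobbed lid centrally on top of the beaker, and set the steel check weight in the middle of the balance's pan. Stand the reagent bottle with the screw cap directly behind the balance (the side opposite its display), in line with the pan and two to three centimetres clear of the housing, and stand the small squat jar on the bench midway between the stirrer and the balance, on the line joining the centres of plate and pan. Leave everything upright.

Things in the scene. Friction and masses are not known exactly. Their poses are not given: they have to be found in the camera images.
- beaker: Open clear-glass beaker, loose, about 60 g: outside diameter 50 mm from top to bottom, 70 mm high, wall 3 mm, white graduation marks on one side. Origin: centre of its underside, z up.
- lid: White plastic beaker cover, loose, about 35 g: flat disc 60 mm in diameter and 6 mm thick with a round knob 18 mm in diameter rising from its middle to 28 mm above the underside. The underside is flat and simply rests on the beaker's rim. It starts flat on the bench, knob up. Origin: centre of its underside, z up through the knob.
- bottle: Small reagent bottle, loose, about 180 g: clear glass body 56 mm in diameter up to 58 mm height, with a paper band, a shoulder narrowing to a 32 mm neck at 74 mm, and a blue screw cap 36 mm in diameter from 82 mm to 105 mm height (closed; can be lifted by the cap). Origin: centre of its underside, z up.
- jar: Small squat amber glass jar with a black lid, loose, about 80 g: body 44 mm in diameter, lid 46 mm in diameter from 40 mm to 55 mm height; 55 mm high in all. Origin: centre of its underside, z up.
- weight: Stainless steel check weight, loose, about 200 g: cylinder 32 mm in diameter and 34 mm high, then a 14 mm neck and a 22 mm knob; 60 mm high in all. Origin: centre of its underside, z up.
- stirrer: Magnetic stirrer, fixed: white housing 150 mm deep (x), 120 wide (y), black control knob on its front (12 mm proud), round white plate 108 mm in diameter mid-top. Origin: on the bench under the centre of plate and housing; flat plate top 46 mm above it. Its x axis points from front (roughly facing the robot) to rear. It stands left or right of the balance, about 260 mm between centres.
- balance: Top-pan balance, fixed: grey housing 135 mm deep (x), 110 wide (y), 30 high, display at its front (towards the robot), round steel pan 80 mm in diameter. Origin: on the bench under the pan's centre; flat pan top 36 mm above it, does not sink. Its x axis points from display to rear (away from the robot); the housing ends 50 mm behind the origin and 85 mm in front of it.

How it is judged:
By the outcome, as a careful person would: the job done as asked, in the order asked, and still so for the second after the job is handed in, with the robot touching nothing.
It also fails if it takes over 128 s, if anything falls off the work surface, if the arm or the gripper's body presses on something with over 40 N, if the wrist force passes 120 N, or if a joint passes its speed limit or range.

ROBOT

A 7-joint arm with a two-finger parallel gripper is mounted at the origin on the work surface. World frame = base frame: x ahead of the robot, y to its left, z up, the work surface at z = 0. Lengths are in m, angles in rad, forces in N, time in s.
With the tool pointing down it reaches from about 0.4 to 0.925 m from the base axis. Payload 5.6 kg.
Tool frame: the origin (TCP) lies at the very end of the fingers, on their centre line; the grasp point (between the pads) lies 19 mm behind it (robot.grip_depth is the distance from the TCP to the grasp point, in m); z points along the fingers, y is the line along which they close (so a half turn about z gives the same grasp; the last joint's range is limited). The gripper opens to 85 mm and grips with 20 to 120 N. Pads are 22 mm wide; open, the fingers measure 114 mm over their backs; the gripper's body (76 mm by 85 mm) begins 54 mm behind the grasp point. The pads swing forward as they close: fully open they stand 13 mm farther back than shut.
Start: joints at [1.161, 0.468, -0.012, 1.603, 0.006, 1.071, -0.056], TCP at [0.233, -0.607, 0.231] pointing down, gripper open.
Joint ranges: [-2.53, 2.53], [-0.31, 2.02], [-1.57, 1.55], [0.28, 2.44], [-1.29, 4.43], [0.15, 1.84], [-2.92, 2.92]. Speed limits (rad/s): [2.57, 2.57, 3.14, 3.14, 3.14, 3.14, 3.14].

INTERFACE

Orientations are given as a unit quaternion [w, x, y, z].
In Python, from rig import robot gives the robot as it stands.
- The arm moves only by the tool arm_command, never from a script. Its argument "motion" is a list of rows, each an object with "delta_pos": the shift along the tool's x, y, z in mm, a list of three; "twist": the turn, a rotation vector about the tool's x, y, z in rad, a list of three; "grip": the closure, from 0 (fully open) to 1 (shut). In form: [{"delta_pos": [tx, ty, tz], "twist": [wx, wy, wz], "grip": grip}, ...]. A call has 1 to 10 rows; each row is the pose to reach, as a shift and turn from the pose commanded when the call began, along the tool's axes at that moment; what a row does not reach only later rows make up. A row lasts 1/10 s, in which the tool goes at most 50 mm and 8.59 degrees, less where a joint would pass 70% of its speed; a pose out of reach is approached as far as the arm can. A call with a gripper value outside its range is refused whole. The fingers move at their own pace and stop on an object; "grip_force" is the grip in N (left out, the last holds). Time passes only in rows, so rows that repeat a pose let the fingers close. It gives the time, the measured TCP pose, the force, the opening and the grip force at its end, in the units of the state.
- robot.state(): the state, without advancing time (a new reading comes with each control period).
- robot.read_camera(name): name is "scene" or "top" or "wrist"; returns the picture (384x512x3 uint8, red, green, blue); there is no depth.
- robot.camera_params(name): a dict with "fx", "fy", "cx", "cy" (pixels), "dist_coeffs" ([k1, k2, p1, p2, k3] as OpenCV has them; the pictures are not rectified), "world_to_cam" (4x4, takes a point from world to camera coordinates). Camera axes: x right, y up, looking along -z (the intrinsics and any distortion apply to the point x, -y, -z); pixel columns grow to the right and rows downward; lengths in m; the calibration is good to about 2 mm. A picture is of the moment at which its call begins: read the wrist's pose just before it. camera_params takes no time and is no camera call; for the wrist camera it gives the pose at the moment of the call.
- robot.close_job(): hands the job in; it is judged then, once.
The state is a dict: "time_s": time; "joint_pos": joint angles; "dq": joint speeds; "tau": joint torques, N m; "position": TCP position; "tcp_rot": TCP orientation; "wrist_force": force on the tool from outside, world axes, zero at the start; "moment": the same for the moment, N m; "grip_width": finger opening in m; "grip_force": force on a finger pad.
Only numpy, scipy, OpenCV 4.12 (cv2) and the standard library are available. Lean on these libraries where they do the work, as an engineer would, in place of code of your own. Each camera call takes 0.05 s, during which the arm holds its last target. There are 200 camera calls.

## Working session

There is one attempt and no reset: what is moved stays moved. The work goes in short steps, Python scripts to look and compute and a tool call to move; the robot and the scene stay as the last step left them, time stands still between calls to the robot, and variables do not carry over. Pictures are saved under pics/ and viewed, at most 14 in all, crops included, and the job is handed in when it is done.

Besides the shell and the picture viewer there is one more tool, called after "Request:" by a JSON object that holds its "fn" and its "kwargs", one argument or row to a line. arm_command: Moves the arm, as the interface text tells. Its arguments: {"type":"object","properties":{"motion":{"type":"array","items":{"type":"object","properties":{"delta_pos":{"type":"array","items":{"type":"number"}},"twist":{"type":"array","items":{"type":"number"}},"grip":{"type":"number"}}}},"grip_force":{"type":"number"}},"required":["motion"]}

```bash
mkdir -p pics; cat > h.py <<'E'
import numpy as np, cv2
from rig import robot
def cam(n):
    p=robot.camera_params(n); K=np.array([[p['fx'],0,p['cx']],[0,p['fy'],p['cy']],[0,0,1.]])
    return K,np.array(p['dist_coeffs'],float),np.array(p['world_to_cam'])
def ray(c,uv):
    K,d,T=c; q=cv2.undistortPoints(np.array([[uv]],float),K,d)[0,0]
    v=T[:3,:3].T@np.array([q[0],-q[1],-1]); o=-T[:3,:3].T@T[:3,3]; return o,v
def onz(c,uv,z):
    o,v=ray(c,uv); return o+v*(z-o[2])/v[2]
def proj(c,P):
    K,d,T=c; X=T[:3,:3]@np.array(P)+T[:3,3]; X=X*[1,-1,-1]
    return cv2.projectPoints(X[None],np.zeros(3),np.zeros(3),K,d)[0][0,0]
def snap(n,f):
    c=cam(n); im=robot.read_camera(n); np.save('pics/%s.npy'%f,im); cv2.imwrite('pics/%s.png'%f,im[:,:,::-1]); return c,im
E
python3 - <<'E'
from h import *
print(robot.state())
for n in('top','scene','wrist'):
    c,im=snap(n,n+'0'); print(n,c[0].tolist(),c[1],(-c[2][:3,:3].T@c[2][:3,3]).round(3),c[2][:3,:3].round(3).tolist())
a=np.load('pics/top0.npy');b=np.load('pics/scene0.npy')
cv2.imwrite('pics/top0b.png',cv2.resize(a,(800,600))[:,:,::-1])
cv2.imwrite('pics/scene0b.png',cv2.resize(b,(800,600))[:,:,::-1])
E
```

```text
{'time_s': 0.0, 'joint_pos': array([ 1.16101842,  0.46839002, -0.01160976,  1.60365383,  0.00598625,
        1.07136807, -0.05631174]), 'dq': array([ 4.29456893e-04, -3.83120934e-04,  1.86172486e-03,  7.03785350e-05,
       -1.28121894e-05,  3.37250784e-04, -1.12896769e-03]), 'tau': array([-1.35534733e-04, -5.32396638e+01,  2.14941980e-02, -2.51302850e+01,
        1.13929299e-02,  7.64588214e-03, -1.94115051e-05]), 'position': array([ 0.2328367 , -0.60626119,  0.23031747]), 'tcp_rot': array([-8.65748248e-04,  9.83237855e-01,  1.82325326e-01, -2.16085033e-04]), 'wrist_force': array([ 0.30018472,  0.24349386, -0.23821088]), 'moment': array([-0.02216345,  0.01328173,  0.00404559]), 'grip_force': 0.0, 'grip_width': 0.08563915974108072}
top [[359.7190761242917, 0.0, 258.27921791605513], [0.0, 359.7190761242917, 187.31984099275846], [0.0, 0.0, 1.0]] [-0.11523886  0.          0.          0.          0.        ] [ 0.374 -0.009  0.903] [[-0.028, -1.0, -0.014], [0.982, -0.03, 0.185], [-0.185, -0.008, 0.983]]
scene [[489.60982155177675, 0.0, 263.1677599676065], [0.0, 489.60982155177675, 192.71157362722963], [0.0, 0.0, 1.0]] [-0.13794585  0.          0.          0.          0.        ] [ 1.149 -0.279  1.028] [[0.388, 0.922, 0.005], [-0.755, 0.315, 0.576], [0.529, -0.227, 0.818]]
wrist [[279.37827592948986, 0.0, 255.3960424786806], [0.0, 279.37827592948986, 192.89659043363713], [0.0, 0.0, 1.0]] [-0.0650145  0.         0.         0.         0.       ] [ 0.306 -0.579  0.372] [[0.358, -0.934, -0.001], [0.889, 0.342, -0.304], [0.285, 0.108, 0.953]]
```

View pics/top0b.png

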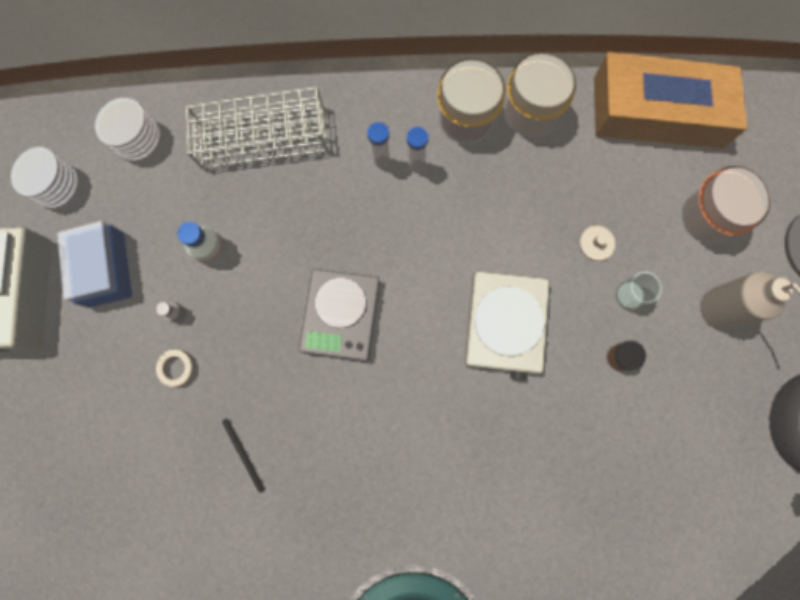

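View pics/scene0b.png

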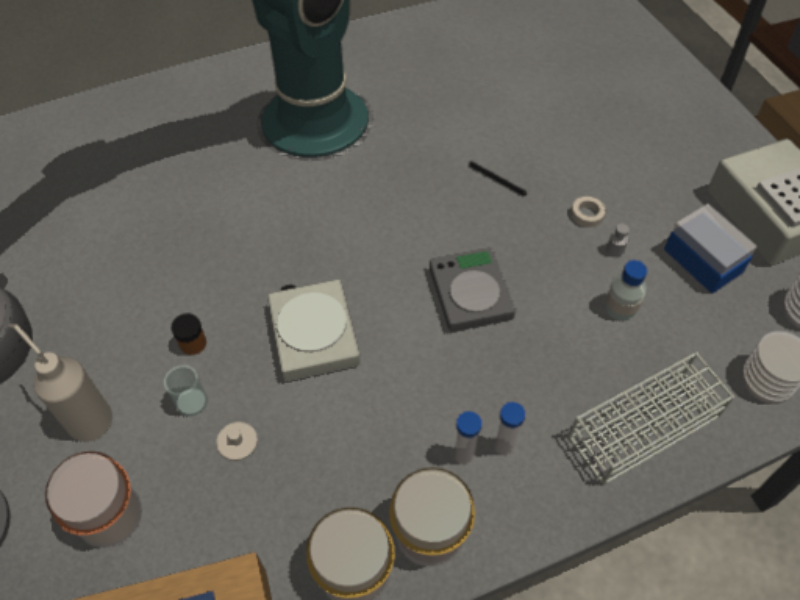

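The top view shows, in the 800×600 image, the balance at (340,315), stirrer (508,322), lid (598,243), beaker (640,290), jar (628,356), bottle cap (190,234) and weight (168,311). The scene view shows the same items unobstructed.

```bash
cat > m1.py <<'E'
from h import *
seeds={'top':dict(plate=(326,205,.046,10),pan=(218,193,.036,12),lid=(377,158,.006,12),cap=(121,149,.105,25),jar=(405,228,.055,12)),
'scene':dict(plate=(199,206,.046,10),pan=(304,187,.036,12),lid=(145,284,.006,12),cap=(406,173,.105,25),jar=(119,208,.055,12))}
for n in seeds:
    c=cam(n); im=np.load(f'pics/{n}0.npy'); ov=cv2.resize(im,None,fx=4,fy=4,interpolation=cv2.INTER_CUBIC)
    for k,(u,v,z,t) in seeds[n].items():
        m=np.zeros((386,514),np.uint8); cv2.floodFill(cv2.medianBlur(im,3),m,(u,v),0,(t,)*3,(t,)*3,4|(255<<8)|cv2.FLOODFILL_MASK_ONLY|cv2.FLOODFILL_FIXED_RANGE)
        cs,_=cv2.findContours(m[1:-1,1:-1],cv2.RETR_EXTERNAL,cv2.CHAIN_APPROX_NONE); q=max(cs,key=cv2.contourArea)
        h=cv2.convexHull(q); W=np.array([onz(c,p[0],z)[:2]*1000 for p in h],np.float32)
        C,r=cv2.minEnclosingCircle(W); e=cv2.fitEllipse(h) if len(h)>4 else None
        print(n,k,'encl',np.round(C,1),'r',round(r,1),'ell->',onz(c,e[0],z)[:2].round(4)*1000,np.round(e[0],1),np.round(e[1],1))
        cv2.drawContours(ov,[q*4+2],-1,(255,0,0),1)
    np.save(f'pics/ov_{n}.npy',ov)
def crop(n,u,v,r=25,raw=True):
    a=np.load(f'pics/{n}0.npy')[v-r:v+r,u-r:u+r]; a=cv2.resize(a,(266,266),interpolation=cv2.INTER_CUBIC) 
    return cv2.convertScaleAbs(a,alpha=1.5)
def oc(n,u,v,r):
    return cv2.resize(np.load(f'pics/ov_{n}.npy')[(v-r)*4:(v+r)*4,(u-r)*4:(u+r)*4],(266,266))
# tiles: each pixel 5.32 px
T=np.vstack([np.hstack([crop('top',408,187),crop('top',108,198),oc('top',220,200,40)]),np.hstack([crop('scene',118,248),crop('scene',396,152),oc('top',326,206,40)])])
cv2.imwrite('pics/t1.png',T[:,:,::-1])
E
python3 m1.py
```

```text
top plate encl [ 488.2 -163.2] r 52.8 ell-> [ 487.8 -162.9] [325.6 204.7] [42.6 43.9]
top pan encl [526.   99.5] r 38.1 ell-> [525.7  99.3] [217.  193.1] [29.9 30.7]
top lid encl [ 618.6 -327.3] r 27.3 ell-> [ 618.7 -327.3] [382.2 155. ] [19.2 21. ]
top cap encl [627.4 320.9] r 16.4 ell-> [627.2 320.8] [120.2 148.5] [12.4 13.7]
top jar encl [ 424.7 -343.7] r 24.3 ell-> [ 425.3 -343. ] [402.3 227.6] [18.2 19.5]
scene plate encl [ 485.9 -163. ] r 53.2 ell-> [ 487.2 -163.3] [198.9 205. ] [35.9 43.4]
scene pan encl [525.   99.1] r 38.6 ell-> [525.7  99.1] [303.6 185.5] [24.7 30.4]
scene lid encl [ 617.6 -327.5] r 28.6 ell-> [ 618.  -327.3] [151.2 281.6] [22.2 24.9]
scene cap encl [627.8 321.4] r 16.8 ell-> [628.  320.8] [406.6 171.9] [10.4 13.6]
scene jar encl [ 431.4 -347. ] r 25.7 ell-> [ 432.2 -347.1] [118.9 209.8] [17.6 18.5]
```

View pics/t1.png

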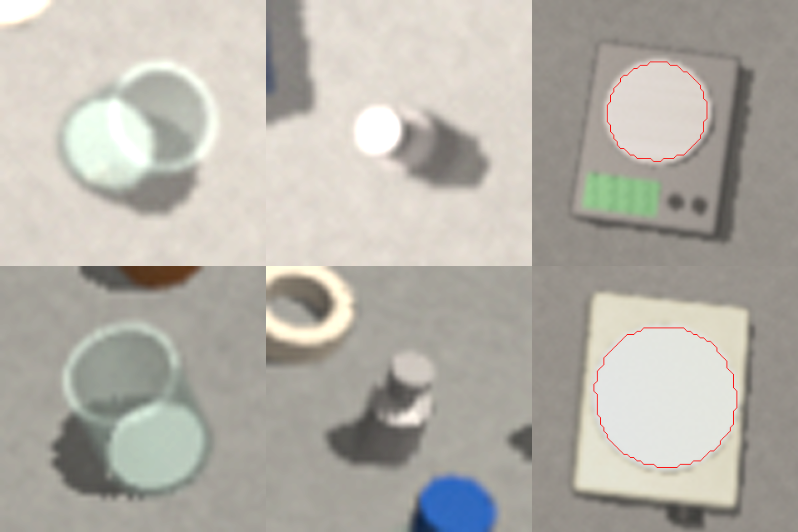

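Crops show: beaker rim at top px (413.6,183.8) and scene (115.7,242.9), the weight's knob at top (104,197.6) and scene (398.3,146.5). The plate and pan outlines fit well.

```bash
python3 - <<'E'
from h import *
t,s=cam('top'),cam('scene')
f=lambda n,c,uv,z: print(n,(onz(c,uv,z)[:2]*1000).round(1))
f('brim',t,(413.6,183.8),.07);f('brim',s,(115.7,242.9),.07);f('bbase',t,(403.3,188.9),.003);f('bbase',s,(122.7,257),.003)
f('w',t,(104.05,197.6),.06);f('w',s,(398.3,146.5),.06)
f('washbase',t,(725/1.5625,310/1.5625),.0);f('washtop',s,(50/1.5625,362/1.5625),.15);f('washtip s',s,(17/1.5625,328/1.5625),.18);f('washtop',t,(765/1.5625,295/1.5625),.15)
for n,o,P,z in(('bal',(180,160),[(66,43),(206,58),(182,233),(41,213)],.03),('stir',(286,166),[(62,27),(216,45),(205,240),(42,223)],.04)):
    W=np.array([onz(t,(o[0]+a/3.325,o[1]+b/3.325),z)[:2]*1000 for a,b in P]); print(n,W.round(1).tolist())
    d=W[0]-W[3]+W[1]-W[2]; e=W[0]-W[1]+W[3]-W[2]; print('yaw',np.arctan2(d[1],d[0]),np.arctan2(-e[0],e[1]))
# jar: dark neutral mask
for n,c,(u,v) in(('top',t,(403,228)),('scene',s,(119,210))):
    im=np.load(f'pics/{n}0.npy').astype(int); sub=im[v-14:v+15,u-14:u+15]
    m=((sub.max(2)<45)).astype(np.uint8); k,l,st,ce=cv2.connectedComponentsWithStats(m); i=1+st[1:,4].argmax()
    h=cv2.convexHull(np.argwhere(l==i)[:,::-1].astype(np.float32)+[u-14,v-14]) if 0 else cv2.convexHull((np.argwhere(l==i)[:,::-1]+np.array([u-14,v-14])).astype(np.int32))
    e=cv2.fitEllipse(h); f('jar '+n,c,e[0],.055); print(e)
a=[cv2.resize(cv2.convertScaleAbs(np.load(f'pics/{n}0.npy')[v-20:v+20,u-20:u+20],alpha=2.5),(400,400),interpolation=cv2.INTER_CUBIC) for n,u,v in(('top',403,228),('scene',119,210))]
cv2.imwrite('pics/t2.png',np.hstack(a)[:,:,::-1])
E
```

```text
brim [ 528.  -375.3]
brim [ 528.5 -373.8]
bbase [ 527.8 -375.7]
bbase [ 529.2 -373.7]
w [518.3 374.5]
w [522.3 375.8]
washbase [ 497.9 -541.1]
washtop [ 484.3 -531. ]
washtip s [ 433.5 -560. ]
washtop [ 496.7 -517.9]
bal [[579.2, 143.0], [564.3, 37.7], [434.5, 57.8], [451.8, 161.3]]
yaw -0.14822204196237374 -0.1525332368606121
stir [[565.8, -117.1], [548.9, -230.8], [406.1, -212.5], [422.2, -95.5]]
yaw -0.13837074380546624 -0.14255767868541017Traceback (most recent call last):
  File "<stdin>", line 13, in <module>
ValueError: attempt to get argmax of an empty sequence
```

Request:
{"fn": "arm_command", "kwargs": {
  "motion": [
    {"delta_pos": [359,-111,0],"twist": [0,0,0.366],"grip": 0},
    {"delta_pos": [359,-111,0],"twist": [0,0,0.366],"grip": 0},
    {"delta_pos": [359,-111,0],"twist": [0,0,0.366],"grip": 0},
    {"delta_pos": [359,-111,0],"twist": [0,0,0.366],"grip": 0},
    {"delta_pos": [359,-111,0],"twist": [0,0,0.366],"grip": 0},
    {"delta_pos": [359,-111,0],"twist": [0,0,0.366],"grip": 0},
    {"delta_pos": [359,-111,0],"twist": [0,0,0.366],"grip": 0},
    {"delta_pos": [359,-111,0],"twist": [0,0,0.366],"grip": 0},
    {"delta_pos": [359,-111,0],"twist": [0,0,0.366],"grip": 0},
    {"delta_pos": [359,-111,0],"twist": [0,0,0.366],"grip": 0}
  ]
}}

```text
time_s: 1.15
position: [0.5283, -0.3741, 0.2307]
tcp_rot: [-0.0, 1.0, 0.001, -0.001]
wrist_force: [-0.4, -0.5, 0.1]
grip_width: 0.0855
grip_force: 0.0
```

```bash
python3 - <<'E'
from h import *
c,im=snap('wrist','w1'); print(robot.state()['position'],robot.state()['joint_pos'],robot.state()['tcp_rot'])
print('beaker rim',proj(c,(.5283,-.3746,.07)),'lid',proj(c,(.6183,-.3273,.006)),'jar',proj(c,(.425,-.344,.055)))
t,s=cam('top'),cam('scene')
for n,cc,(u,v) in(('top',t,(403,228)),('scene',s,(119,210))):
    sub=np.load(f'pics/{n}0.npy').astype(int)[v-16:v+17,u-16:u+17]
    print(n,sub.max(2)[::4,::4].tolist())
a=[cv2.resize(cv2.convertScaleAbs(np.load(f'pics/{n}0.npy')[v-20:v+20,u-20:u+20],alpha=2),(400,400),interpolation=cv2.INTER_CUBIC) for n,u,v in(('top',403,228),('scene',119,210))]
cv2.imwrite('pics/t2.png',np.vstack([np.hstack(a),cv2.resize(im,(800,600))[200-200:200,:] if 0 else np.zeros((1,800,3),np.uint8)])[:,:,::-1])
E
```

```text
[ 0.52735665 -0.37535298  0.23086847] [ 0.59483865  0.46490852 -0.03908862  1.60800543  0.02127842  1.07001149
 -1.02151589] [ 2.37448090e-04  9.99999710e-01 -1.90337671e-04 -6.98148424e-04]
beaker rim [255.55710786 177.31370224] lid [217.7605021   94.64015993] jar [231.5879893  252.24969649]
top [[148, 144, 151, 147, 147, 148, 146, 147, 148], [145, 148, 147, 148, 148, 145, 149, 147, 147], [149, 147, 102, 64, 62, 64, 135, 148, 149], [147, 90, 60, 63, 64, 61, 63, 151, 146], [137, 87, 60, 64, 63, 61, 61, 146, 146], [145, 84, 61, 63, 62, 62, 78, 149, 150], [149, 142, 80, 66, 64, 76, 150, 147, 145], [149, 148, 148, 134, 121, 136, 149, 145, 147], [151, 148, 151, 152, 148, 152, 149, 151, 149]]
scene [[112, 111, 112, 112, 111, 113, 114, 111, 113], [113, 111, 113, 110, 113, 114, 111, 112, 111], [111, 111, 113, 35, 28, 30, 112, 109, 116], [112, 112, 29, 30, 28, 30, 33, 112, 109], [109, 115, 27, 30, 29, 28, 18, 114, 108], [114, 112, 40, 30, 29, 22, 38, 105, 109], [112, 112, 59, 30, 21, 48, 66, 64, 111], [112, 110, 60, 55, 58, 63, 65, 98, 107], [109, 110, 82, 59, 59, 67, 87, 110, 109]]
```

View pics/t2.png

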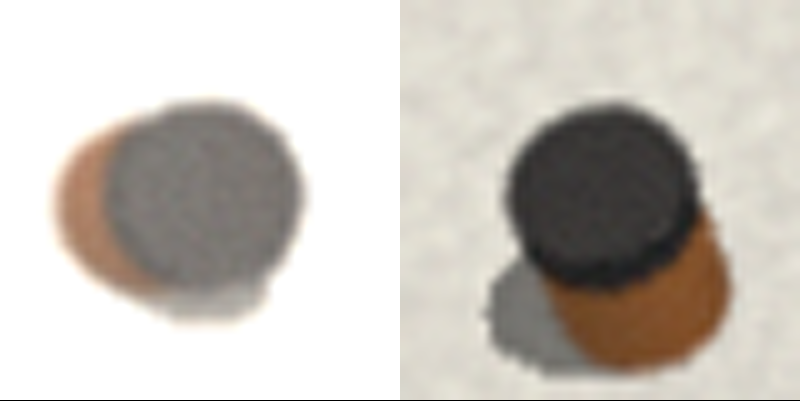

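View pics/w1.png

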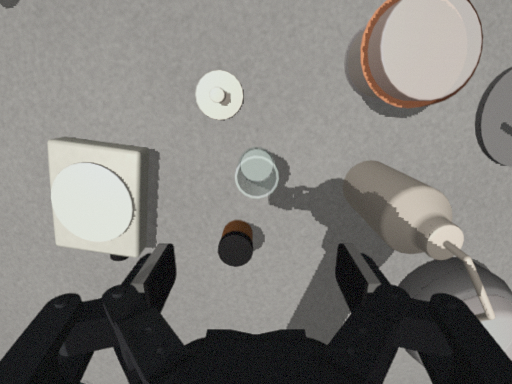

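The wrist view shows the beaker rim at (257,177) as predicted, lid at (219,95) and jar lid at (236,249). The fingers have room on both sides of the beaker.

Request:
{"fn": "arm_command", "kwargs": {
  "motion": [
    {"delta_pos": [0,0,50],"twist": [0,0,0],"grip": 0},
    {"delta_pos": [0,0,100],"twist": [0,0,0],"grip": 0},
    {"delta_pos": [0,0,150],"twist": [0,0,0],"grip": 0},
    {"delta_pos": [0,0,180],"twist": [0,0,0],"grip": 0},
    {"delta_pos": [0,0,195],"twist": [0,0,0],"grip": 0},
    {"delta_pos": [0,0,195],"twist": [0,0,0],"grip": 0},
    {"delta_pos": [0,0,195],"twist": [0,0,0],"grip": 0}
  ],
  "grip_force": 25
}}

```text
time_s: 1.9
position: [0.5288, -0.3759, 0.0377]
tcp_rot: [0.001, 1.0, -0.0, 0.001]
wrist_force: [1.1, -0.4, -0.2]
grip_width: 0.0851
grip_force: 0.0
```

Request:
{"fn": "arm_command", "kwargs": {
  "motion": [
    {"delta_pos": [0,0,0],"twist": [0,0,0],"grip": 0.3},
    {"delta_pos": [0,0,0],"twist": [0,0,0],"grip": 0.4},
    {"delta_pos": [0,0,0],"twist": [0,0,0],"grip": 0.5},
    {"delta_pos": [0,0,0],"twist": [0,0,0],"grip": 0.6},
    {"delta_pos": [0,0,0],"twist": [0,0,0],"grip": 0.7},
    {"delta_pos": [0,0,0],"twist": [0,0,0],"grip": 0.7},
    {"delta_pos": [0,0,0],"twist": [0,0,0],"grip": 0.7},
    {"delta_pos": [0,0,0],"twist": [0,0,0],"grip": 0.7}
  ]
}}

```text
time_s: 2.7
position: [0.5293, -0.375, 0.0382]
tcp_rot: [0.001, 1.0, 0.0, 0.001]
wrist_force: [-0.9, 1.6, 5.6]
grip_width: 0.0501
grip_force: 25.5
```

Request:
{"fn": "arm_command", "kwargs": {
  "motion": [
    {"delta_pos": [0,0,-40],"twist": [0,0,0],"grip": 0.7},
    {"delta_pos": [0,0,-80],"twist": [0,0,0],"grip": 0.7},
    {"delta_pos": [0,-20,-110],"twist": [0,0,0],"grip": 0.7},
    {"delta_pos": [-10,-60,-110],"twist": [0,0,0],"grip": 0.7},
    {"delta_pos": [-20,-105,-110],"twist": [0,0,0],"grip": 0.7},
    {"delta_pos": [-30,-150,-110],"twist": [0,0,0],"grip": 0.7},
    {"delta_pos": [-38,-190,-110],"twist": [0,0,0],"grip": 0.7},
    {"delta_pos": [-41,-212,-110],"twist": [0,0,0],"grip": 0.7},
    {"delta_pos": [-41,-212,-110],"twist": [0,0,0],"grip": 0.7},
    {"delta_pos": [-41,-212,-110],"twist": [0,0,0],"grip": 0.7}
  ]
}}

```text
time_s: 3.7
position: [0.4876, -0.1625, 0.1469]
tcp_rot: [0.0, 1.0, 0.001, 0.001]
wrist_force: [-0.5, -1.0, -1.0]
grip_width: 0.0502
grip_force: 26.6
```

```bash
cat >> h.py <<'E'
def avg(n=4):
    P=[robot.state()['position']]
    for _ in range(n): robot.read_camera('top'); P.append(robot.state()['position'])
    return (np.mean(P,0)*1000).round(1)
E
python3 - <<'E'
from h import *
print(avg(), robot.state()['wrist_force'],robot.state()['grip_width'])
im=robot.read_camera('top'); a=cv2.resize(im[150:250,270:420],(750,500),interpolation=cv2.INTER_CUBIC)
cv2.imwrite('pics/b1.png',a[:,:,::-1])
E
```

```text
[ 487.5 -163.5  146.6] [-0.86792558 -0.25859299 -0.40321639] 0.05050395574106099
```

Request:
{"fn": "arm_command", "kwargs": {
  "motion": [
    {"delta_pos": [0,0,30],"twist": [0,0,0],"grip": 0.7},
    {"delta_pos": [0,0,52],"twist": [0,0,0],"grip": 0.7},
    {"delta_pos": [0,0,59],"twist": [0,0,0],"grip": 0.7},
    {"delta_pos": [0,0,62],"twist": [0,0,0],"grip": 0.7},
    {"delta_pos": [0,0,63],"twist": [0,0,0],"grip": 0.7},
    {"delta_pos": [0,0,64],"twist": [0,0,0],"grip": 0.7},
    {"delta_pos": [0,0,64],"twist": [0,0,0],"grip": 0.7}
  ]
}}

```text
time_s: 4.65
position: [0.4864, -0.1627, 0.0843]
tcp_rot: [-0.0, 1.0, 0.0, -0.001]
wrist_force: [-7.8, 1.8, 14.7]
grip_width: 0.0499
grip_force: 27.7
```

Request:
{"fn": "arm_command", "kwargs": {
  "motion": [
    {"delta_pos": [0,0,-0.5],"twist": [0,0,0],"grip": 0.7},
    {"delta_pos": [0,0,-0.5],"twist": [0,0,0],"grip": 0.4},
    {"delta_pos": [0,0,-0.5],"twist": [0,0,0],"grip": 0.3},
    {"delta_pos": [0,0,-0.5],"twist": [0,0,0],"grip": 0.2},
    {"delta_pos": [0,0,-0.5],"twist": [0,0,0],"grip": 0.1},
    {"delta_pos": [0,0,-0.5],"twist": [0,0,0],"grip": 0},
    {"delta_pos": [0,0,-30],"twist": [0,0,0],"grip": 0},
    {"delta_pos": [0,0,-80],"twist": [0,0,0],"grip": 0},
    {"delta_pos": [0,0,-110],"twist": [0,0,0],"grip": 0},
    {"delta_pos": [0,0,-110],"twist": [0,0,0],"grip": 0}
  ]
}}

```text
time_s: 5.65
position: [0.4902, -0.1633, 0.1967]
tcp_rot: [0.001, 1.0, 0.0, 0.004]
wrist_force: [1.5, 0.5, -0.6]
grip_width: 0.0856
grip_force: 0.0
```

Request:
{"fn": "arm_command", "kwargs": {
  "motion": [
    {"delta_pos": [20,40,0],"twist": [0,0,0],"grip": 0},
    {"delta_pos": [45,75,0],"twist": [0,0,0],"grip": 0},
    {"delta_pos": [75,105,0],"twist": [0,0,0],"grip": 0},
    {"delta_pos": [105,135,0],"twist": [0,0,0],"grip": 0},
    {"delta_pos": [130,164,0],"twist": [0,0,0],"grip": 0},
    {"delta_pos": [130,164,0],"twist": [0,0,0],"grip": 0},
    {"delta_pos": [130,164,0],"twist": [0,0,0],"grip": 0}
  ]
}}

```text
time_s: 6.35
position: [0.6166, -0.3264, 0.19]
tcp_rot: [-0.001, 1.0, -0.0, -0.001]
wrist_force: [-0.9, 0.9, -0.6]
grip_width: 0.0851
grip_force: 0.0
```

```bash
python3 - <<'E'
from h import *
c,w=snap('wrist','w2'); print(avg())
t,s=cam('top'),cam('scene'); ti,si=robot.read_camera('top'),robot.read_camera('scene'); np.save('pics/si2.npy',si)
u,v=map(int,proj(s,(.4875,-.163,.08))); print(u,v); ci=cv2.resize(si[v-30:v+30,u-30:u+30],(380,380),interpolation=cv2.INTER_CUBIC)
u2,v2=map(int,proj(t,(.4875,-.163,.08))); print(u2,v2); ct=cv2.resize(ti[v2-30:v2+30,u2-30:u2+30],(380,380),interpolation=cv2.INTER_CUBIC)
for cc,ii,(a,b) in((s,ci,(u,v)),(t,ct,(u2,v2))):
    for r,z in((.025,.116),(.025,.046)):
        P=np.array([proj(cc,(.4875+r*np.cos(k),-.1631+r*np.sin(k),z)) for k in np.linspace(0,6.28,40)]); P=(P-[a-30,b-30]+.5)*380/60
        cv2.polylines(ii,[P.astype(np.int32)],True,(255,0,0),1)
cv2.imwrite('pics/c2.png',np.hstack([ci,ct])[:,:,::-1])
E
```

```text
[ 616.8 -325.2  191.7]
197 197
328 202
```

View pics/c2.png

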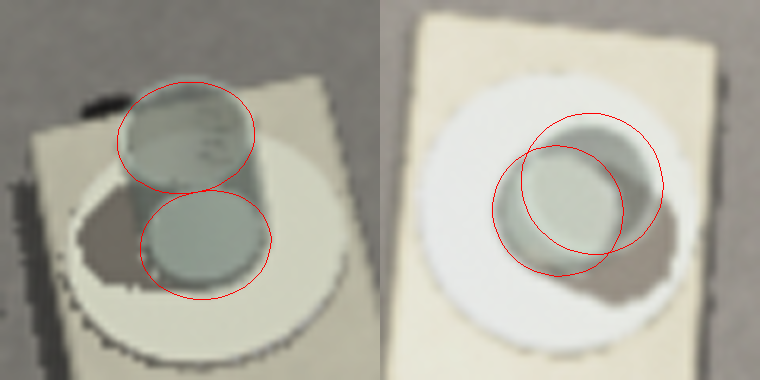

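The overlay shows the beaker standing on the plate, with base and rim within about 1–2 mm of the drawn circles. Next is the lid.

Request:
{"fn": "arm_command", "kwargs": {
  "motion": [
    {"delta_pos": [1.5,2,50],"twist": [0,0,0],"grip": 0.4},
    {"delta_pos": [1.5,2,100],"twist": [0,0,0],"grip": 0.4},
    {"delta_pos": [1.5,2,145],"twist": [0,0,0],"grip": 0.4},
    {"delta_pos": [1.5,2,170],"twist": [0,0,0],"grip": 0.4},
    {"delta_pos": [1.5,2,178],"twist": [0,0,0],"grip": 0.4},
    {"delta_pos": [1.5,2,182],"twist": [0,0,0],"grip": 0.4},
    {"delta_pos": [1.5,2,182],"twist": [0,0,0],"grip": 0.4},
    {"delta_pos": [1.5,2,182],"twist": [0,0,0],"grip": 0.4}
  ]
}}

```text
time_s: 7.5
position: [0.6202, -0.329, 0.0125]
tcp_rot: [0.001, 1.0, 0.0, 0.002]
wrist_force: [0.4, -0.5, 0.9]
grip_width: 0.0512
grip_force: 0.0
```

Request:
{"fn": "arm_command", "kwargs": {
  "motion": [
    {"delta_pos": [0,0,0],"twist": [0,0,0],"grip": 0.6},
    {"delta_pos": [0,0,0],"twist": [0,0,0],"grip": 0.7},
    {"delta_pos": [0,0,0],"twist": [0,0,0],"grip": 0.8},
    {"delta_pos": [0,0,0],"twist": [0,0,0],"grip": 0.9},
    {"delta_pos": [0,0,0],"twist": [0,0,0],"grip": 1},
    {"delta_pos": [0,0,0],"twist": [0,0,0],"grip": 1},
    {"delta_pos": [0,0,0],"twist": [0,0,0],"grip": 1},
    {"delta_pos": [0,0,0],"twist": [0,0,0],"grip": 1}
  ],
  "grip_force": 25
}}

```text
time_s: 8.3
position: [0.6193, -0.3286, 0.0113]
tcp_rot: [0.0, 1.0, 0.0, 0.0]
wrist_force: [-1.0, 1.2, 5.9]
grip_width: 0.017
grip_force: 24.5
```

```bash
python3 -c "
from h import *
print(avg(),robot.state()['wrist_force'])"
```

```text
[ 619.3 -328.6   11.3] [-1.20395462  0.94502014  6.51498652]
```

Request:
{"fn": "arm_command", "kwargs": {
  "motion": [
    {"delta_pos": [0,0,-40],"twist": [0,0,0],"grip": 1},
    {"delta_pos": [0,0,-85],"twist": [0,0,0],"grip": 1},
    {"delta_pos": [0,0,-130],"twist": [0,0,0],"grip": 1},
    {"delta_pos": [-15,-20,-155],"twist": [0,0,0],"grip": 1},
    {"delta_pos": [-40,-50,-155],"twist": [0,0,0],"grip": 1},
    {"delta_pos": [-68,-85,-155],"twist": [0,0,0],"grip": 1},
    {"delta_pos": [-96,-120,-155],"twist": [0,0,0],"grip": 1},
    {"delta_pos": [-120,-150,-155],"twist": [0,0,0],"grip": 1},
    {"delta_pos": [-131.5,-165.5,-155],"twist": [0,0,0],"grip": 1},
    {"delta_pos": [-131.5,-165.5,-155],"twist": [0,0,0],"grip": 1}
  ]
}}

```text
time_s: 9.5
position: [0.4857, -0.1604, 0.1653]
tcp_rot: [-0.0, 1.0, 0.002, -0.001]
wrist_force: [0.5, -0.2, -2.2]
grip_width: 0.0168
grip_force: 24.5
```

```bash
python3 - <<'E'
from h import *
print(avg(6),robot.state()['wrist_force'],robot.state()['grip_width'])
c,w=snap('wrist','w3'); print(avg(1)); s=cam('scene'); si=robot.read_camera('scene')
P=(.487,-.163)
def dr(ii,cc,x0,y0,k,L):
    for r,z in L:
        Q=np.array([proj(cc,(P[0]+r*np.cos(a),P[1]+r*np.sin(a),z)) for a in np.linspace(0,6.28,60)]); cv2.polylines(ii,[((Q-[x0,y0]+.5)*k).astype(np.int32)],True,(255,0,0),1)
L=((.025,.116),(.025,.046),(.030,.161))
u,v=map(int,proj(s,(*P,.11))); A=cv2.resize(si[v-40:v+40,u-40:u+40],(400,400),interpolation=cv2.INTER_CUBIC); dr(A,s,u-40,v-40,5,L)
u,v=map(int,proj(c,(*P,.11))); print(u,v); u=min(max(u,60),452);v=min(max(v,60),324);B=cv2.resize(w[v-60:v+60,u-60:u+60],(400,400),interpolation=cv2.INTER_CUBIC); dr(B,c,u-60,v-60,400/120,L)
cv2.imwrite('pics/c3.png',np.hstack([A,B])[:,:,::-1])
E
```

```text
[ 487.4 -163.1  165.4] [ 0.69387195 -0.25768318 -0.04680305] 0.016871252517846616
[ 487.6 -163.8  165. ]
253 213
```

View pics/c3.png

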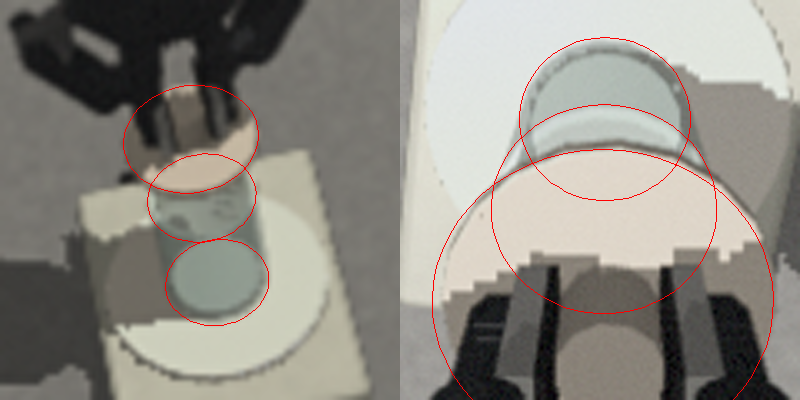

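The views show the beaker base and rim matching the drawn circles and the lid held level, centred above it. I'll lower it about 38 mm.

Request:
{"fn": "arm_command", "kwargs": {
  "motion": [
    {"delta_pos": [0,0,20],"twist": [0,0,0],"grip": 1},
    {"delta_pos": [0,0,31],"twist": [0,0,0],"grip": 1},
    {"delta_pos": [0,0,35],"twist": [0,0,0],"grip": 1},
    {"delta_pos": [0,0,36.5],"twist": [0,0,0],"grip": 1},
    {"delta_pos": [0,0,37.5],"twist": [0,0,0],"grip": 1},
    {"delta_pos": [0,0,37.5],"twist": [0,0,0],"grip": 1},
    {"delta_pos": [0,0,37.5],"twist": [0,0,0],"grip": 1}
  ]
}}

```text
time_s: 10.65
position: [0.4876, -0.1631, 0.1282]
tcp_rot: [0.0, 1.0, 0.0, 0.0]
wrist_force: [0.8, 0.1, -0.1]
grip_width: 0.0167
grip_force: 24.5
```

Request:
{"fn": "arm_command", "kwargs": {
  "motion": [
    {"delta_pos": [0,0,0.5],"twist": [0,0,0],"grip": 1},
    {"delta_pos": [0,0,1],"twist": [0,0,0],"grip": 1},
    {"delta_pos": [0,0,1],"twist": [0,0,0],"grip": 1}
  ]
}}

```text
time_s: 10.95
position: [0.4875, -0.163, 0.1272]
tcp_rot: [0.0, 1.0, 0.0, 0.0]
wrist_force: [-0.1, -0.3, 3.7]
grip_width: 0.0169
grip_force: 24.8
```

Request:
{"fn": "arm_command", "kwargs": {
  "motion": [
    {"delta_pos": [0,0,0],"twist": [0,0,0],"grip": 0.8},
    {"delta_pos": [0,0,0],"twist": [0,0,0],"grip": 0.6},
    {"delta_pos": [0,0,0],"twist": [0,0,0],"grip": 0.4},
    {"delta_pos": [0,0,0],"twist": [0,0,0],"grip": 0.4},
    {"delta_pos": [0,0,0],"twist": [0,0,0],"grip": 0.4},
    {"delta_pos": [0,0,-20],"twist": [0,0,0],"grip": 0.4},
    {"delta_pos": [0,0,-60],"twist": [0,0,0],"grip": 0.4},
    {"delta_pos": [0,0,-100],"twist": [0,0,0],"grip": 0.4},
    {"delta_pos": [0,0,-110],"twist": [0,0,0],"grip": 0.4},
    {"delta_pos": [0,0,-110],"twist": [0,0,0],"grip": 0.4}
  ]
}}

```text
time_s: 11.95
position: [0.4882, -0.1633, 0.2384]
tcp_rot: [0.001, 1.0, 0.0, 0.002]
wrist_force: [0.3, -0.5, 0.8]
grip_width: 0.0512
grip_force: 0.0
```

Request:
{"fn": "arm_command", "kwargs": {
  "motion": [
    {"delta_pos": [3,-40,0],"twist": [0,0,0],"grip": 0.4},
    {"delta_pos": [6,-90,0],"twist": [0,0,0],"grip": 0.4},
    {"delta_pos": [9,-140,0],"twist": [0,0,0],"grip": 0.4},
    {"delta_pos": [12,-190,0],"twist": [0,0,0],"grip": 0.4},
    {"delta_pos": [15,-240,0],"twist": [0,0,0],"grip": 0.4},
    {"delta_pos": [18,-290,0],"twist": [0,0,0],"grip": 0.4},
    {"delta_pos": [21,-340,0],"twist": [0,0,0],"grip": 0.4},
    {"delta_pos": [24,-390,0],"twist": [0,0,0],"grip": 0.4},
    {"delta_pos": [27,-440,0],"twist": [0,0,0],"grip": 0.4},
    {"delta_pos": [30,-490,0],"twist": [0,0,0],"grip": 0.4}
  ]
}}

```text
time_s: 12.95
position: [0.5158, 0.3276, 0.2342]
tcp_rot: [0.001, 1.0, 0.0, -0.002]
wrist_force: [1.6, -0.0, 0.2]
grip_width: 0.0512
grip_force: 0.0
```

Request:
{"fn": "arm_command", "kwargs": {
  "motion": [
    {"delta_pos": [3,-35,40],"twist": [0,0,0],"grip": 0.4},
    {"delta_pos": [3,-48,70],"twist": [0,0,0],"grip": 0.4},
    {"delta_pos": [3,-48,70],"twist": [0,0,0],"grip": 0.4},
    {"delta_pos": [3,-48,70],"twist": [0,0,0],"grip": 0.4}
  ]
}}

```text
time_s: 13.35
position: [0.5189, 0.3732, 0.1646]
tcp_rot: [0.001, 1.0, 0.001, -0.002]
wrist_force: [0.0, -0.7, 0.1]
grip_width: 0.0512
grip_force: 0.0
```

```bash
python3 - <<'E'
from h import *
c,w=snap('wrist','w4'); print(avg(5)); P=(.5203,.3752)
s=cam('scene'); t=cam('top'); si=robot.read_camera('scene')
w=w.copy();print(proj(c,(*P,.06)))
for r,z in((.011,.06),(.016,.034),(.016,0)):
    Q=np.array([proj(c,(P[0]+r*np.cos(a),P[1]+r*np.sin(a),z)) for a in np.linspace(0,6.28,60)]); cv2.polylines(w,[Q.round().astype(np.int32)],True,(255,0,0),1)
u,v=map(int,proj(c,(*P,.03)));u=min(max(u,50),462);v=min(max(v,50),334);B=cv2.resize(w[v-50:v+50,u-50:u+50],(400,400),interpolation=cv2.INTER_CUBIC)
u,v=map(int,proj(s,(.487,-.163,.11)));A=cv2.resize(si[v-30:v+30,u-30:u+30],(400,400),interpolation=cv2.INTER_CUBIC)
cv2.imwrite('pics/c4.png',np.hstack([A,B])[:,:,::-1])
E
```

```text
[520.8 373.4 167.9]
[252.67173591 190.8156039 ]
```

View pics/c4.png

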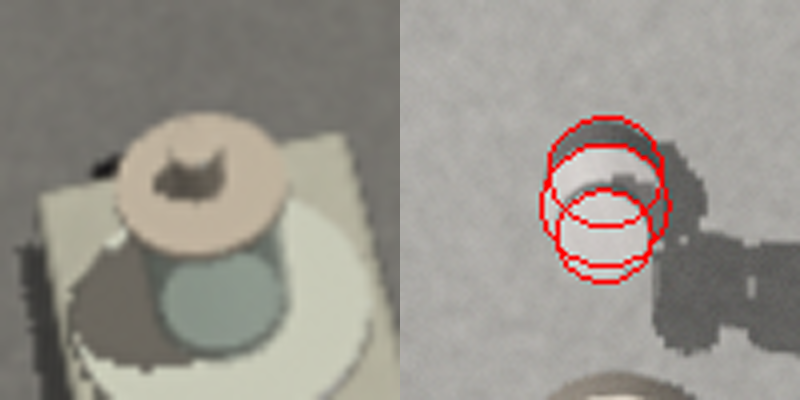

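The lid sits centrally on the beaker. In the wrist view the weight matches the drawn prediction, with its knob at px (253,191).

Request:
{"fn": "arm_command", "kwargs": {
  "motion": [
    {"delta_pos": [-0.5,-2,45],"twist": [0,0,0],"grip": 0.4},
    {"delta_pos": [-0.5,-2,90],"twist": [0,0,0],"grip": 0.4},
    {"delta_pos": [-0.5,-2,115],"twist": [0,0,0],"grip": 0.4},
    {"delta_pos": [-0.5,-2,125],"twist": [0,0,0],"grip": 0.4},
    {"delta_pos": [-0.5,-2,128],"twist": [0,0,0],"grip": 0.4},
    {"delta_pos": [-0.5,-2,128],"twist": [0,0,0],"grip": 0.4},
    {"delta_pos": [-0.5,-2,128],"twist": [0,0,0],"grip": 0.4}
  ]
}}

```text
time_s: 14.4
position: [0.5204, 0.3771, 0.0407]
tcp_rot: [-0.001, 1.0, 0.0, 0.001]
wrist_force: [-0.4, -0.8, 1.4]
grip_width: 0.051
grip_force: 0.0
```

Request:
{"fn": "arm_command", "kwargs": {
  "motion": [
    {"delta_pos": [0,0,0],"twist": [0,0,0],"grip": 0.6},
    {"delta_pos": [0,0,0],"twist": [0,0,0],"grip": 0.7},
    {"delta_pos": [0,0,0],"twist": [0,0,0],"grip": 0.8},
    {"delta_pos": [0,0,0],"twist": [0,0,0],"grip": 0.9},
    {"delta_pos": [0,0,0],"twist": [0,0,0],"grip": 1},
    {"delta_pos": [0,0,0],"twist": [0,0,0],"grip": 1},
    {"delta_pos": [0,0,0],"twist": [0,0,0],"grip": 1}
  ],
  "grip_force": 40
}}

```text
time_s: 15.1
position: [0.5199, 0.3765, 0.0398]
tcp_rot: [-0.0, 1.0, 0.0, 0.001]
wrist_force: [-0.3, -1.2, 6.0]
grip_width: 0.0199
grip_force: 39.0
```

```bash
python3 -c "
from h import *
print(avg(),robot.state()['wrist_force'],robot.state()['grip_width'])"
```

```text
[519.9 376.5  39.8] [-0.61402444 -1.52909724  5.55645931] 0.020254986202860342
```

Request:
{"fn": "arm_command", "kwargs": {
  "motion": [
    {"delta_pos": [0,0,-35],"twist": [0,0,0],"grip": 1},
    {"delta_pos": [0,0,-75],"twist": [0,0,0],"grip": 1},
    {"delta_pos": [0,25,-95],"twist": [0,0,0],"grip": 1},
    {"delta_pos": [1,65,-95],"twist": [0,0,0],"grip": 1},
    {"delta_pos": [2,110,-95],"twist": [0,0,0],"grip": 1},
    {"delta_pos": [3,155,-95],"twist": [0,0,0],"grip": 1},
    {"delta_pos": [4,200,-95],"twist": [0,0,0],"grip": 1},
    {"delta_pos": [5,240,-95],"twist": [0,0,0],"grip": 1},
    {"delta_pos": [5.5,267,-95],"twist": [0,0,0],"grip": 1},
    {"delta_pos": [5.5,277,-95],"twist": [0,0,0],"grip": 1}
  ]
}}

```text
time_s: 16.3
position: [0.5247, 0.0953, 0.1333]
tcp_rot: [0.001, 1.0, -0.002, -0.001]
wrist_force: [0.9, 0.7, -1.4]
grip_width: 0.0199
grip_force: 39.7
```

Request:
{"fn": "arm_command", "kwargs": {
  "motion": [
    {"delta_pos": [0,0,0],"twist": [0,0,0],"grip": 1},
    {"delta_pos": [0,0,0],"twist": [0,0,0],"grip": 1}
  ]
}}

```text
time_s: 16.5
position: [0.5249, 0.1009, 0.1337]
tcp_rot: [-0.001, 1.0, 0.001, 0.0]
wrist_force: [0.2, 0.3, -1.9]
grip_width: 0.0199
grip_force: 39.7
```

```bash
python3 -c "
from h import *
print(avg(6),robot.state()['wrist_force'],robot.state()['grip_width'])"
```

```text
[524.8 101.  133.7] [ 1.13377532  0.30860108 -1.96544817] 0.0199425432066794
```

Request:
{"fn": "arm_command", "kwargs": {
  "motion": [
    {"delta_pos": [0.5,1,30],"twist": [0,0,0],"grip": 1},
    {"delta_pos": [0.5,1,48],"twist": [0,0,0],"grip": 1},
    {"delta_pos": [0.5,1,55],"twist": [0,0,0],"grip": 1},
    {"delta_pos": [0.5,1,57],"twist": [0,0,0],"grip": 1},
    {"delta_pos": [0.5,1,57],"twist": [0,0,0],"grip": 1},
    {"delta_pos": [0.5,1,57],"twist": [0,0,0],"grip": 1}
  ]
}}

```text
time_s: 17.4
position: [0.5263, 0.0985, 0.0777]
tcp_rot: [-0.0, 1.0, 0.0, 0.001]
wrist_force: [0.3, -0.1, -2.4]
grip_width: 0.0198
grip_force: 39.7
```

Request:
{"fn": "arm_command", "kwargs": {
  "motion": [
    {"delta_pos": [0,0,0.5],"twist": [0,0,0],"grip": 1},
    {"delta_pos": [0,0,1],"twist": [0,0,0],"grip": 1},
    {"delta_pos": [0,0,1],"twist": [0,0,0],"grip": 1}
  ]
}}

```text
time_s: 17.7
position: [0.5256, 0.0982, 0.076]
tcp_rot: [0.0, 1.0, 0.0, 0.0]
wrist_force: [0.4, -0.0, -1.9]
grip_width: 0.0198
grip_force: 39.7
```

Still hanging (−2 N); down a little more.

Request:
{"fn": "arm_command", "kwargs": {
  "motion": [
    {"delta_pos": [0,0,0.5],"twist": [0,0,0],"grip": 1},
    {"delta_pos": [0,0,1],"twist": [0,0,0],"grip": 1},
    {"delta_pos": [0,0,1],"twist": [0,0,0],"grip": 1}
  ]
}}

```text
time_s: 18.0
position: [0.5261, 0.0982, 0.0758]
tcp_rot: [0.0, 1.0, 0.0, 0.001]
wrist_force: [-1.6, -1.2, 6.0]
grip_width: 0.0197
grip_force: 40.3
```

Request:
{"fn": "arm_command", "kwargs": {
  "motion": [
    {"delta_pos": [0,0,-0.5],"twist": [0,0,0],"grip": 0.8},
    {"delta_pos": [0,0,-0.5],"twist": [0,0,0],"grip": 0.5},
    {"delta_pos": [0,0,-0.5],"twist": [0,0,0],"grip": 0.3},
    {"delta_pos": [0,0,-0.5],"twist": [0,0,0],"grip": 0.25},
    {"delta_pos": [0,0,-0.5],"twist": [0,0,0],"grip": 0.25},
    {"delta_pos": [0,0,-20],"twist": [0,0,0],"grip": 0.25},
    {"delta_pos": [0,0,-60],"twist": [0,0,0],"grip": 0.25},
    {"delta_pos": [0,0,-105],"twist": [0,0,0],"grip": 0.25},
    {"delta_pos": [10,-25,-115],"twist": [0,0,0],"grip": 0.25},
    {"delta_pos": [25,-60,-115],"twist": [0,0,0],"grip": 0.25}
  ]
}}

```text
time_s: 19.0
position: [0.5524, 0.157, 0.1928]
tcp_rot: [0.0, 1.0, -0.002, 0.003]
wrist_force: [0.9, -0.1, 0.2]
grip_width: 0.0635
grip_force: 0.0
```

Request:
{"fn": "arm_command", "kwargs": {
  "motion": [
    {"delta_pos": [20,-40,0],"twist": [0,0,0],"grip": 0.25},
    {"delta_pos": [40,-85,0],"twist": [0,0,0],"grip": 0.25},
    {"delta_pos": [58,-125,0],"twist": [0,0,0],"grip": 0.25},
    {"delta_pos": [77,-162,0],"twist": [0,0,0],"grip": 0.25},
    {"delta_pos": [77,-162,0],"twist": [0,0,0],"grip": 0.25},
    {"delta_pos": [77,-162,0],"twist": [0,0,0],"grip": 0.25},
    {"delta_pos": [77,-162,0],"twist": [0,0,0],"grip": 0.25}
  ]
}}

```text
time_s: 19.7
position: [0.6272, 0.319, 0.1893]
tcp_rot: [0.001, 1.0, -0.0, -0.0]
wrist_force: [1.4, -0.2, 0.3]
grip_width: 0.0641
grip_force: 0.0
```

```bash
cat > v.py <<'E'
from h import *
import sys
def chk(name,jobs):
    out=[]
    for n,P,L,h,zc in jobs:
        c=cam(n); im=robot.read_camera(n).copy(); u,v=map(int,proj(c,(*P,zc)));u=min(max(u,h),512-h);v=min(max(v,h),384-h);k=400/(2*h)
        B=cv2.resize(im[v-h:v+h,u-h:u+h],(400,400),interpolation=cv2.INTER_CUBIC)
        for r,z in L:
            Q=np.array([proj(c,(P[0]+r*np.cos(a),P[1]+r*np.sin(a),z)) for a in np.linspace(0,6.28,60)]); cv2.polylines(B,[((Q-[u-h,v-h]+.5)*k).astype(np.int32)],True,(255,0,0),1)
        out.append(B)
    cv2.imwrite(name,np.hstack(out)[:,:,::-1])
E
python3 - <<'E'
from v import *
print(avg(3))
chk('pics/c5.png',[('scene',(.5257,.0992),((.04,.036),(.016,.036),(.011,.096)),30,.06),('wrist',(.6278,.3208),((.018,.105),(.028,.058),(.028,0)),60,.08)])
E
```

```text
[627.4 318.7 189.7]
```

View pics/c5.png

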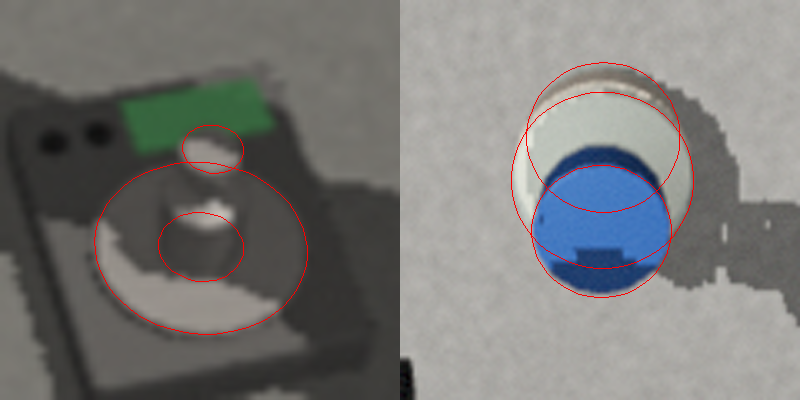

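The weight stands centred on the pan, and the bottle in the wrist view fits its prediction.

Request:
{"fn": "arm_command", "kwargs": {
  "motion": [
    {"delta_pos": [0.5,-2,45],"twist": [0,0,0],"grip": 0.25},
    {"delta_pos": [0.5,-2,85],"twist": [0,0,0],"grip": 0.25},
    {"delta_pos": [0.5,-2,105],"twist": [0,0,0],"grip": 0.25},
    {"delta_pos": [0.5,-2,112],"twist": [0,0,0],"grip": 0.25},
    {"delta_pos": [0.5,-2,113],"twist": [0,0,0],"grip": 0.25},
    {"delta_pos": [0.5,-2,113],"twist": [0,0,0],"grip": 0.25},
    {"delta_pos": [0.5,-2,113],"twist": [0,0,0],"grip": 0.25}
  ]
}}

```text
time_s: 20.65
position: [0.6289, 0.3229, 0.0788]
tcp_rot: [-0.001, 1.0, 0.0, 0.001]
wrist_force: [-0.2, 0.7, -0.0]
grip_width: 0.0637
grip_force: 0.0
```

Request:
{"fn": "arm_command", "kwargs": {
  "motion": [
    {"delta_pos": [0,0,0],"twist": [0,0,0],"grip": 0.45},
    {"delta_pos": [0,0,0],"twist": [0,0,0],"grip": 0.55},
    {"delta_pos": [0,0,0],"twist": [0,0,0],"grip": 0.65},
    {"delta_pos": [0,0,0],"twist": [0,0,0],"grip": 0.8},
    {"delta_pos": [0,0,0],"twist": [0,0,0],"grip": 0.8},
    {"delta_pos": [0,0,0],"twist": [0,0,0],"grip": 0.8},
    {"delta_pos": [0,0,0],"twist": [0,0,0],"grip": 0.8}
  ],
  "grip_force": 40
}}

```text
time_s: 21.35
position: [0.6285, 0.3223, 0.0778]
tcp_rot: [-0.0, 1.0, 0.0, 0.001]
wrist_force: [-0.8, -1.8, 5.9]
grip_width: 0.035
grip_force: 39.7
```

```bash
python3 -c "
from h import *
print(avg(),robot.state()['wrist_force'],robot.state()['grip_width'])"
```

```text
[628.5 322.3  77.8] [-0.94653391 -1.49894362  5.20839516] 0.03466147164970583
```

Request:
{"fn": "arm_command", "kwargs": {
  "motion": [
    {"delta_pos": [0,0,-30],"twist": [0,0,0],"grip": 0.8},
    {"delta_pos": [0,0,-60],"twist": [0,0,0],"grip": 0.8},
    {"delta_pos": [0,25,-70],"twist": [0,0,0],"grip": 0.8},
    {"delta_pos": [0,60,-70],"twist": [0,0,0],"grip": 0.8},
    {"delta_pos": [0,105,-70],"twist": [0,0,0],"grip": 0.8},
    {"delta_pos": [0,150,-70],"twist": [0,0,0],"grip": 0.8},
    {"delta_pos": [0,190,-70],"twist": [0,0,0],"grip": 0.8},
    {"delta_pos": [0,220,-70],"twist": [0,0,0],"grip": 0.8},
    {"delta_pos": [-0.5,234,-70],"twist": [0,0,0],"grip": 0.8},
    {"delta_pos": [-0.5,238,-70],"twist": [0,0,0],"grip": 0.8}
  ]
}}

```text
time_s: 22.55
position: [0.6273, 0.0826, 0.1463]
tcp_rot: [0.0, 1.0, -0.001, -0.0]
wrist_force: [-0.7, 0.2, -2.1]
grip_width: 0.0348
grip_force: 40.4
```

Request:
{"fn": "arm_command", "kwargs": {
  "motion": [
    {"delta_pos": [0,0,0],"twist": [0,0,0],"grip": 0.8},
    {"delta_pos": [0,0,0],"twist": [0,0,0],"grip": 0.8}
  ]
}}

```text
time_s: 22.75
position: [0.6273, 0.0872, 0.1467]
tcp_rot: [-0.001, 1.0, 0.002, -0.0]
wrist_force: [-1.1, 0.8, -2.1]
grip_width: 0.0346
grip_force: 40.4
```

```bash
python3 - <<'E'
from v import *
print(avg(4),robot.state()['wrist_force'],robot.state()['grip_width'])
E
```

```text
[627.3  86.7 146.7] [ 0.11557855  0.86272366 -1.11771956] 0.03474691547208986
```

Request:
{"fn": "arm_command", "kwargs": {
  "motion": [
    {"delta_pos": [0.5,2,35],"twist": [0,0,0],"grip": 0.8},
    {"delta_pos": [0.5,2,57],"twist": [0,0,0],"grip": 0.8},
    {"delta_pos": [0.5,2,65],"twist": [0,0,0],"grip": 0.8},
    {"delta_pos": [0.5,2,67.5],"twist": [0,0,0],"grip": 0.8},
    {"delta_pos": [0.5,2,68],"twist": [0,0,0],"grip": 0.8},
    {"delta_pos": [0.5,2,68],"twist": [0,0,0],"grip": 0.8},
    {"delta_pos": [0.5,2,68],"twist": [0,0,0],"grip": 0.8}
  ]
}}

```text
time_s: 23.65
position: [0.6288, 0.0825, 0.08]
tcp_rot: [-0.0, 1.0, 0.0, 0.001]
wrist_force: [-0.0, 0.8, -1.0]
grip_width: 0.0348
grip_force: 40.5
```

Request:
{"fn": "arm_command", "kwargs": {
  "motion": [
    {"delta_pos": [0,0,0.5],"twist": [0,0,0],"grip": 0.8},
    {"delta_pos": [0,0,1],"twist": [0,0,0],"grip": 0.8},
    {"delta_pos": [0,0,1],"twist": [0,0,0],"grip": 0.8}
  ]
}}

```text
time_s: 23.95
position: [0.628, 0.0823, 0.0779]
tcp_rot: [0.0, 1.0, 0.0, 0.0]
wrist_force: [-0.7, -0.3, -1.1]
grip_width: 0.0347
grip_force: 40.5
```

Request:
{"fn": "arm_command", "kwargs": {
  "motion": [
    {"delta_pos": [0,-1.5,0],"twist": [0,0,0],"grip": 0.8},
    {"delta_pos": [0,-1.5,0.5],"twist": [0,0,0],"grip": 0.8},
    {"delta_pos": [0,-1.5,0.8],"twist": [0,0,0],"grip": 0.8},
    {"delta_pos": [0,-1.5,0.8],"twist": [0,0,0],"grip": 0.8}
  ]
}}

```text
time_s: 24.35
position: [0.6285, 0.0837, 0.0778]
tcp_rot: [0.0, 1.0, 0.0, 0.001]
wrist_force: [-1.2, -1.0, 5.7]
grip_width: 0.0351
grip_force: 41.1
```

Request:
{"fn": "arm_command", "kwargs": {
  "motion": [
    {"delta_pos": [0,0,0],"twist": [0,0,0],"grip": 0.6},
    {"delta_pos": [0,0,0],"twist": [0,0,0],"grip": 0.4},
    {"delta_pos": [0,0,0],"twist": [0,0,0],"grip": 0.3},
    {"delta_pos": [0,0,0],"twist": [0,0,0],"grip": 0.25},
    {"delta_pos": [0,0,0],"twist": [0,0,0],"grip": 0.25},
    {"delta_pos": [0,0,-30],"twist": [0,0,0],"grip": 0.1},
    {"delta_pos": [0,0,-75],"twist": [0,0,0],"grip": 0},
    {"delta_pos": [0,0,-125],"twist": [0,0,0],"grip": 0},
    {"delta_pos": [0,0,-165],"twist": [0,0,0],"grip": 0},
    {"delta_pos": [-15,20,-180],"twist": [0,0,0],"grip": 0}
  ]
}}

```text
time_s: 25.35
position: [0.6157, 0.0676, 0.262]
tcp_rot: [-0.002, 1.0, 0.003, 0.004]
wrist_force: [-0.1, -1.1, 0.9]
grip_width: 0.0856
grip_force: 0.0
```

Request:
{"fn": "arm_command", "kwargs": {
  "motion": [
    {"delta_pos": [-19,40,0],"twist": [0,0,0],"grip": 0},
    {"delta_pos": [-38,85,0],"twist": [0,0,0],"grip": 0},
    {"delta_pos": [-57,130,0],"twist": [0,0,0],"grip": 0},
    {"delta_pos": [-76,175,0],"twist": [0,0,0],"grip": 0},
    {"delta_pos": [-95,220,0],"twist": [0,0,0],"grip": 0},
    {"delta_pos": [-114,265,0],"twist": [0,0,0],"grip": 0},
    {"delta_pos": [-133,310,0],"twist": [0,0,0],"grip": 0},
    {"delta_pos": [-160,355,0],"twist": [0,0,0],"grip": 0},
    {"delta_pos": [-180,395,0],"twist": [0,0,0],"grip": 0},
    {"delta_pos": [-187,408,0],"twist": [0,0,0],"grip": 0}
  ]
}}

```text
time_s: 26.35
position: [0.4227, -0.3496, 0.2569]
tcp_rot: [0.001, 1.0, -0.004, -0.001]
wrist_force: [-0.5, 0.3, -0.9]
grip_width: 0.0851
grip_force: 0.0
```

Request:
{"fn": "arm_command", "kwargs": {
  "motion": [
    {"delta_pos": [0,0,50],"twist": [0,0,0],"grip": 0},
    {"delta_pos": [0,0,90],"twist": [0,0,0],"grip": 0},
    {"delta_pos": [0,0,100],"twist": [0,0,0],"grip": 0},
    {"delta_pos": [0,0,100],"twist": [0,0,0],"grip": 0},
    {"delta_pos": [0,0,100],"twist": [0,0,0],"grip": 0}
  ]
}}

```text
time_s: 26.85
position: [0.4277, -0.3446, 0.1586]
tcp_rot: [0.001, 1.0, 0.001, 0.001]
wrist_force: [-0.2, 0.3, -0.2]
grip_width: 0.0857
grip_force: 0.0
```

```bash
python3 - <<'E'
from v import *
t,s=cam('top'),cam('scene'); a,b=onz(t,(402.9,227),.055)[:2],onz(s,(118.8,208),.055)[:2]; print(a,b); P=(a+b)/2
print(avg(3))
chk('pics/c6.png',[('scene',(.6275,.0838),((.018,.105),(.028,0),(.053,0)),45,.03),('wrist',P,((.023,.055),(.023,.04),(.022,0)),50,.03)])
E
```

```text
[ 0.42676862 -0.34454953] [ 0.42711035 -0.34610901]
[ 427.7 -344.9  158.9]
```

View pics/c6.png

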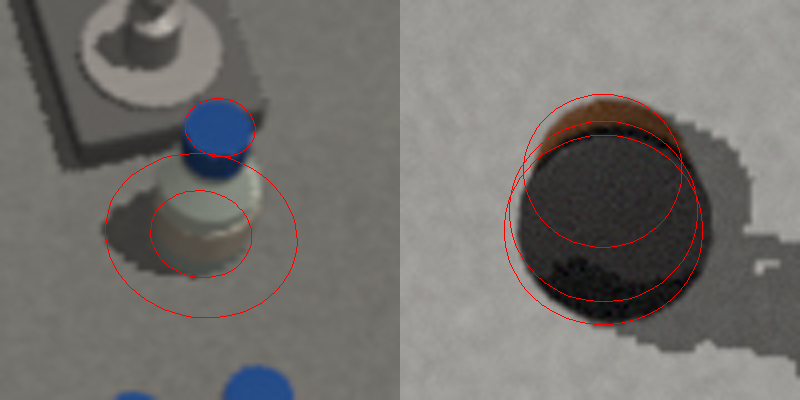

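The bottle stands on its target. The jar in the wrist view sits about 2 mm to the right (−y) of the prediction, so I'll adjust for that.

Request:
{"fn": "arm_command", "kwargs": {
  "motion": [
    {"delta_pos": [-0.5,2,45],"twist": [0,0,0],"grip": 0},
    {"delta_pos": [-0.5,2,90],"twist": [0,0,0],"grip": 0},
    {"delta_pos": [-0.5,2,118],"twist": [0,0,0],"grip": 0},
    {"delta_pos": [-0.5,2,129],"twist": [0,0,0],"grip": 0},
    {"delta_pos": [-0.5,2,129],"twist": [0,0,0],"grip": 0},
    {"delta_pos": [-0.5,2,129],"twist": [0,0,0],"grip": 0}
  ]
}}

```text
time_s: 27.7
position: [0.4269, -0.347, 0.0294]
tcp_rot: [0.001, 1.0, 0.0, 0.001]
wrist_force: [-0.5, -0.1, 0.3]
grip_width: 0.0856
grip_force: 0.0
```

Request:
{"fn": "arm_command", "kwargs": {
  "motion": [
    {"delta_pos": [0,0,0],"twist": [0,0,0],"grip": 0.3},
    {"delta_pos": [0,0,0],"twist": [0,0,0],"grip": 0.4},
    {"delta_pos": [0,0,0],"twist": [0,0,0],"grip": 0.5},
    {"delta_pos": [0,0,0],"twist": [0,0,0],"grip": 0.6},
    {"delta_pos": [0,0,0],"twist": [0,0,0],"grip": 0.7},
    {"delta_pos": [0,0,0],"twist": [0,0,0],"grip": 0.7},
    {"delta_pos": [0,0,0],"twist": [0,0,0],"grip": 0.7},
    {"delta_pos": [0,0,0],"twist": [0,0,0],"grip": 0.7}
  ],
  "grip_force": 30
}}

```text
time_s: 28.5
position: [0.4265, -0.3469, 0.0292]
tcp_rot: [0.001, 1.0, 0.0, 0.001]
wrist_force: [-0.4, 0.2, 6.8]
grip_width: 0.045
grip_force: 29.7
```

```bash
python3 -c "
from h import *
print(avg(),robot.state()['wrist_force'],robot.state()['grip_width'])"
```

```text
[ 426.5 -346.9   29.2] [-1.30475372  0.17040356  6.25706149] 0.04486366297024525
```

Request:
{"fn": "arm_command", "kwargs": {
  "motion": [
    {"delta_pos": [0,0,-35],"twist": [0,0,0],"grip": 0.7},
    {"delta_pos": [0,0,-80],"twist": [0,0,0],"grip": 0.7},
    {"delta_pos": [0,0,-125],"twist": [0,0,0],"grip": 0.7},
    {"delta_pos": [0,0,-165],"twist": [0,0,0],"grip": 0.7},
    {"delta_pos": [0,-20,-180],"twist": [0,0,0],"grip": 0.7},
    {"delta_pos": [0,-60,-180],"twist": [0,0,0],"grip": 0.7},
    {"delta_pos": [5,-105,-180],"twist": [0,0,0],"grip": 0.7},
    {"delta_pos": [15,-150,-180],"twist": [0,0,0],"grip": 0.7},
    {"delta_pos": [30,-195,-180],"twist": [0,0,0],"grip": 0.7},
    {"delta_pos": [45,-235,-180],"twist": [0,0,0],"grip": 0.7}
  ]
}}

```text
time_s: 29.7
position: [0.4706, -0.1091, 0.2085]
tcp_rot: [0.0, 1.0, 0.001, 0.0]
wrist_force: [0.5, -1.5, -1.0]
grip_width: 0.0445
grip_force: 31.3
```

Request:
{"fn": "arm_command", "kwargs": {
  "motion": [
    {"delta_pos": [20,-40,0],"twist": [0,0,0],"grip": 0.7},
    {"delta_pos": [32,-70,0],"twist": [0,0,0],"grip": 0.7},
    {"delta_pos": [34.5,-80,0],"twist": [0,0,0],"grip": 0.7},
    {"delta_pos": [34.5,-80,45],"twist": [0,0,0],"grip": 0.7},
    {"delta_pos": [34.5,-80,90],"twist": [0,0,0],"grip": 0.7},
    {"delta_pos": [34.5,-80,125],"twist": [0,0,0],"grip": 0.7},
    {"delta_pos": [34.5,-80,145],"twist": [0,0,0],"grip": 0.7},
    {"delta_pos": [34.5,-80,150],"twist": [0,0,0],"grip": 0.7},
    {"delta_pos": [34.5,-80,150],"twist": [0,0,0],"grip": 0.7},
    {"delta_pos": [34.5,-80,150],"twist": [0,0,0],"grip": 0.7}
  ]
}}

```text
time_s: 30.7
position: [0.506, -0.0316, 0.0592]
tcp_rot: [0.0, 1.0, 0.0, 0.001]
wrist_force: [0.0, 1.0, -0.1]
grip_width: 0.0444
grip_force: 31.3
```

```bash
python3 - <<'E'
from v import *
print(avg(4),robot.state()['wrist_force'],robot.state()['grip_width'])
E
```

```text
[506.  -31.5  59.3] [-0.08793998 -0.04327077 -0.59148588] 0.04457905092174508
```

Request:
{"fn": "arm_command", "kwargs": {
  "motion": [
    {"delta_pos": [0,0.5,15],"twist": [0,0,0],"grip": 0.7},
    {"delta_pos": [0,0.5,24],"twist": [0,0,0],"grip": 0.7},
    {"delta_pos": [0,0.5,28],"twist": [0,0,0],"grip": 0.7},
    {"delta_pos": [0,0.5,29],"twist": [0,0,0],"grip": 0.7},
    {"delta_pos": [0,0.5,29],"twist": [0,0,0],"grip": 0.7},
    {"delta_pos": [0,0.5,29],"twist": [0,0,0],"grip": 0.7}
  ]
}}

```text
time_s: 31.5
position: [0.505, -0.0318, 0.0293]
tcp_rot: [0.0, 1.0, 0.0, -0.0]
wrist_force: [-1.6, -0.5, 4.1]
grip_width: 0.045
grip_force: 31.5
```

Request:
{"fn": "arm_command", "kwargs": {
  "motion": [
    {"delta_pos": [0,0,0.5],"twist": [0,0,0],"grip": 0.7},
    {"delta_pos": [0,0,1],"twist": [0,0,0],"grip": 0.7},
    {"delta_pos": [0,0,1],"twist": [0,0,0],"grip": 0.7}
  ]
}}

```text
time_s: 31.8
position: [0.5052, -0.0319, 0.0292]
tcp_rot: [0.0, 1.0, 0.0, 0.0]
wrist_force: [-4.9, -0.8, 14.4]
grip_width: 0.0452
grip_force: 32.5
```

Down; release and retreat.

Request:
{"fn": "arm_command", "kwargs": {
  "motion": [
    {"delta_pos": [0,0,-1],"twist": [0,0,0],"grip": 0.6},
    {"delta_pos": [0,0,-1],"twist": [0,0,0],"grip": 0.4},
    {"delta_pos": [0,0,-1],"twist": [0,0,0],"grip": 0.3},
    {"delta_pos": [0,0,-1],"twist": [0,0,0],"grip": 0.2},
    {"delta_pos": [0,0,-1],"twist": [0,0,0],"grip": 0.2},
    {"delta_pos": [0,0,-25],"twist": [0,0,0],"grip": 0.2},
    {"delta_pos": [0,0,-65],"twist": [0,0,0],"grip": 0.2},
    {"delta_pos": [0,0,-110],"twist": [0,0,0],"grip": 0.2},
    {"delta_pos": [0,0,-155],"twist": [0,0,0],"grip": 0.2},
    {"delta_pos": [0,0,-200],"twist": [0,0,0],"grip": 0.2}
  ]
}}

```text
time_s: 32.8
position: [0.5047, -0.0317, 0.2297]
tcp_rot: [-0.0, 1.0, 0.0, -0.0]
wrist_force: [1.8, -0.1, -0.7]
grip_width: 0.0684
grip_force: 0.0
```

Request:
{"fn": "arm_command", "kwargs": {
  "motion": [
    {"delta_pos": [-20,40,-20],"twist": [0,0,0],"grip": 0.2},
    {"delta_pos": [-40,85,-40],"twist": [0,0,0],"grip": 0.2},
    {"delta_pos": [-60,125,-50],"twist": [0,0,0],"grip": 0.2},
    {"delta_pos": [-80,165,-50],"twist": [0,0,0],"grip": 0.2},
    {"delta_pos": [-100,205,-50],"twist": [0,0,0],"grip": 0.2},
    {"delta_pos": [-110,250,-50],"twist": [0,0,0],"grip": 0.2},
    {"delta_pos": [-120,295,-50],"twist": [0,0,0],"grip": 0.2},
    {"delta_pos": [-130,340,-50],"twist": [0,0,0],"grip": 0.2},
    {"delta_pos": [-135,370,-50],"twist": [0,0,0],"grip": 0.2},
    {"delta_pos": [-135,370,-50],"twist": [0,0,0],"grip": 0.2}
  ]
}}

```text
time_s: 33.8
position: [0.368, -0.4064, 0.2774]
tcp_rot: [0.001, 1.0, -0.003, -0.001]
wrist_force: [-0.2, 0.3, 0.2]
grip_width: 0.0683
grip_force: 0.0
```

```bash
python3 - <<'E'
from v import *
s=cam('scene'); si=robot.read_camera('scene').copy(); t=cam('top'); ti=robot.read_camera('top').copy()
out=[]
for c,im,(x0,y0,w,h) in((s,si,(150,110,220,165)),(t,ti,(165,110,220,165))):
    k=400/w; B=cv2.resize(im[y0:y0+h,x0:x0+w],(400,300),interpolation=cv2.INTER_CUBIC)*1
    B=cv2.convertScaleAbs(cv2.resize(im[y0:y0+h,x0:x0+w],(800,600),interpolation=cv2.INTER_CUBIC),alpha=1.3); k=800/w
    for x,y,r,z in((.4875,-.1631,.03,.122),(.4875,-.1631,.025,.046),(.5257,.0992,.011,.096),(.5257,.0992,.016,.036),(.6275,.0838,.018,.105),(.5066,-.032,.023,.055),(.5066,-.032,.022,0)):
        Q=np.array([proj(c,(x+r*np.cos(a),y+r*np.sin(a),z)) for a in np.linspace(0,6.28,60)]); cv2.polylines(B,[((Q-[x0,y0]+.5)*k).astype(np.int32)],True,(255,0,0),1)
    out.append(B)
T=np.hstack(out); cv2.imwrite('pics/f1.png',out[0][:,:,::-1]); cv2.imwrite('pics/f2.png',out[1][:,:,::-1])
print(robot.state()['time_s'],robot.state()['position'])
E
```

```text
33.9 [ 0.3701149  -0.40171263  0.27738813]
```

View pics/f1.png

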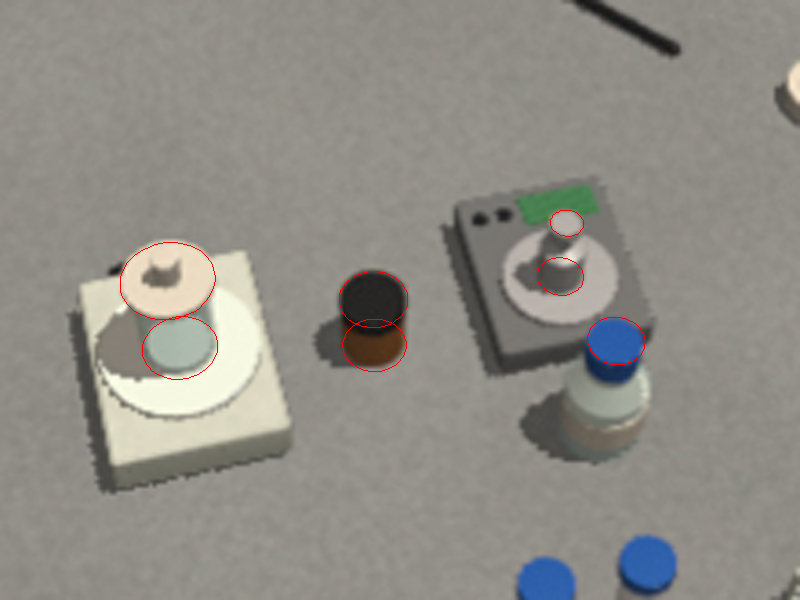

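View pics/f2.png

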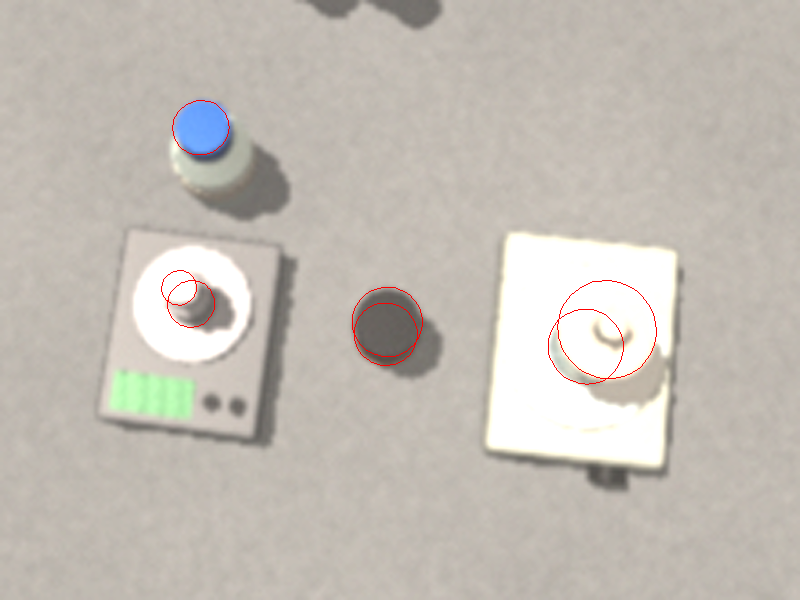

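Both final views show every item upright and within about 1–2 mm of its target circle, with the arm clear.

```bash
python3 -c "
from rig import robot
print(robot.close_job())"
```

```text
the job is handed in; nothing more can be done
None
```

The job is done and handed in: beaker with lid on the stirrer plate, weight on the pan, bottle behind the balance and jar midway, all upright and about 1–2 mm from target in the last camera views, at about 34 s of the 128 s allowed.

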